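Weigh out chocolate batons and stand the rest in the caddy

TASK

Weigh out the chocolate for a recipe: lay whole chocolate batons from the chopping board on the tray of the kitchen scale one at a time, until the needle comes to rest inside the green band on the dial. Then put the left-over batons away by standing each of them upright inside the blue caddy, which stays upright on the worktop. Leave the red bowl and the orange where they are.

Things in the scene. Friction and masses are not known exactly. Their poses are not given: they have to be found in the camera images.
- baton0: chocolate baton, dark brown with a yellow paper sleeve round its middle: a square bar 150 mm long (its x axis) and 20 x 20 mm, about 80 g (each up to 10 % lighter or heavier). Origin at its centre. Starts lying on the chopping board, roughly pointing away from the robot, with gaps of about 30 mm to its neighbours; one of the seven may be absent.
- baton1: chocolate baton, dark brown with a yellow paper sleeve round its middle: a square bar 150 mm long (its x axis) and 20 x 20 mm, about 80 g (each up to 10 % lighter or heavier). Origin at its centre. Starts lying on the chopping board, roughly pointing away from the robot, with gaps of about 30 mm to its neighbours; one of the seven may be absent.
- baton2: chocolate baton, dark brown with a yellow paper sleeve round its middle: a square bar 150 mm long (its x axis) and 20 x 20 mm, about 80 g (each up to 10 % lighter or heavier). Origin at its centre. Starts lying on the chopping board, roughly pointing away from the robot, with gaps of about 30 mm to its neighbours; one of the seven may be absent.
- baton3: chocolate baton, dark brown with a yellow paper sleeve round its middle: a square bar 150 mm long (its x axis) and 20 x 20 mm, about 80 g (each up to 10 % lighter or heavier). Origin at its centre. Starts lying on the chopping board, roughly pointing away from the robot, with gaps of about 30 mm to its neighbours; one of the seven may be absent.
- baton4: chocolate baton, dark brown with a yellow paper sleeve round its middle: a square bar 150 mm long (its x axis) and 20 x 20 mm, about 80 g (each up to 10 % lighter or heavier). Origin at its centre. Starts lying on the chopping board, roughly pointing away from the robot, with gaps of about 30 mm to its neighbours; one of the seven may be absent.
- baton5: chocolate baton, dark brown with a yellow paper sleeve round its middle: a square bar 150 mm long (its x axis) and 20 x 20 mm, about 80 g (each up to 10 % lighter or heavier). Origin at its centre. Starts lying on the chopping board, roughly pointing away from the robot, with gaps of about 30 mm to its neighbours; one of the seven may be absent.
- baton6: chocolate baton, dark brown with a yellow paper sleeve round its middle: a square bar 150 mm long (its x axis) and 20 x 20 mm, about 80 g (each up to 10 % lighter or heavier). Origin at its centre. Starts lying on the chopping board, roughly pointing away from the robot, with gaps of about 30 mm to its neighbours; one of the seven may be absent.
- board: wooden chopping board, fixed, 170 x 360 x 12 mm (x, y, z); origin at the centre of its underside
- scale: white dial kitchen scale, fixed; origin on the worktop under the centre of the tray. Its housing, 190 x 190 mm, is 47 mm high; the sloping dial, up to 70 mm high, stands out in front (-x of the body) to 220 mm from the origin.
- scale_tray: open steel tray on top of the scale, 190 x 195 mm (x, y) outside, walls 4 mm thick, rim 12 mm above its underside, floor 4 mm thick. Origin at the centre of its underside: 82 mm above the worktop when empty. It sinks on a soft spring, 5 mm for each 80 g baton, 34 mm at most; it settles in about half a second.
- scale_needle (a joint): angle of the red needle on the dial (rad): 0 when the tray is empty, grows clockwise as seen from the robot, 0.40 rad for each 80 g baton (0.36 to 0.44)
- scale_mark (a joint): angle of the middle of the green band on the dial (rad), on the same count as the needle; the band reaches 0.26 rad to either side. It differs from start to start (1.18 to 1.66), does not move, and is not to be touched.
- needle_tip (a point): tip of the red needle, 45 mm from the dial's centre
- mark_mid (a point): middle of the green band, 45 mm from the dial's centre, in the needle's plane: when the needle points to the middle of the band this coincides with its tip
- caddy: open rectangular stoneware caddy, blue with white stripes, 0.8 kg, loose; outside 68 x 144 mm (x, y) and 90 mm high, walls and floor 5 mm thick, inside 58 x 134 mm. Origin at the centre of its underside. A baton stood in it comes to lean against the front or back rim by up to about 25 degrees, which is upright enough; along the long side it could lean much further, which is not.
- red_bowl: small red bowl, 100 mm across, 45 mm high; origin at the centre of its underside; stands by, to be left alone
- orange: orange, 77 mm; origin at the centre of its underside; stands by, to be left alone

How it is judged:
On the way, in this order (a step that is already met when the one before it is completed fails the run):
1. one baton alone weighs on the tray, let go, the needle at rest (value of joint scale_needle between 0.3 and 0.52 rad and velocity of joint scale_needle between -0.15 and 0.15 rad/s and contact force between the fingers and anything else below 0.2 N), for 0.2 s.
2. a second one has been added and let go, the needle at rest (value of joint scale_needle between 0.65 and 0.92 rad and velocity of joint scale_needle between -0.15 and 0.15 rad/s and contact force between the fingers and anything else below 0.2 N), for 0.2 s.
3. the needle rests inside the green band, with the batons on the tray alone pressing it there: the fingers touch nothing (distance between needle_tip and mark_mid below 0.0119 m and velocity of joint scale_needle between -0.15 and 0.15 rad/s and contact force between the fingers and anything else below 0.2 N), for 0.5 s.
At the end, for the whole second after the job is handed in: Needle at rest within 0.26 rad of the green band's middle. Every baton at rest, its centre over the tray floor, or standing in the caddy: centre between its walls, 50-95 mm above its underside, length within 37 degrees of vertical. The caddy stands upright on the worktop; all is released (distance between needle_tip and mark_mid below 0.0119 m and velocity of joint scale_needle between -0.15 and 0.15 rad/s and ((x of baton0 in the frame of scale_tray between -0.09 and 0.09 m and y of baton0 in the frame of scale_tray between -0.093 and 0.093 m and z of baton0 in the frame of scale_tray between 0.005 and 0.06 m) or (x of baton0 in the frame of caddy between -0.04 and 0.04 m and y of baton0 in the frame of caddy between -0.075 and 0.075 m and z of baton0 in the frame of caddy between 0.05 and 0.095 m and (angle between baton0's own x axis and vertical below 0.65 rad or angle between baton0's own x axis and vertical above 2.49159 rad))) and ((x of baton1 in the frame of scale_tray between -0.09 and 0.09 m and y of baton1 in the frame of scale_tray between -0.093 and 0.093 m and z of baton1 in the frame of scale_tray between 0.005 and 0.06 m) or (x of baton1 in the frame of caddy between -0.04 and 0.04 m and y of baton1 in the frame of caddy between -0.075 and 0.075 m and z of baton1 in the frame of caddy between 0.05 and 0.095 m and (angle between baton1's own x axis and vertical below 0.65 rad or angle between baton1's own x axis and vertical above 2.49159 rad))) and ((x of baton2 in the frame of scale_tray between -0.09 and 0.09 m and y of baton2 in the frame of scale_tray between -0.093 and 0.093 m and z of baton2 in the frame of scale_tray between 0.005 and 0.06 m) or (x of baton2 in the frame of caddy between -0.04 and 0.04 m and y of baton2 in the frame of caddy between -0.075 and 0.075 m and z of baton2 in the frame of caddy between 0.05 and 0.095 m and (angle between baton2's own x axis and vertical below 0.65 rad or angle between baton2's own x axis and vertical above 2.49159 rad))) and ((x of baton3 in the frame of scale_tray between -0.09 and 0.09 m and y of baton3 in the frame of scale_tray between -0.093 and 0.093 m and z of baton3 in the frame of scale_tray between 0.005 and 0.06 m) or (x of baton3 in the frame of caddy between -0.04 and 0.04 m and y of baton3 in the frame of caddy between -0.075 and 0.075 m and z of baton3 in the frame of caddy between 0.05 and 0.095 m and (angle between baton3's own x axis and vertical below 0.65 rad or angle between baton3's own x axis and vertical above 2.49159 rad))) and ((x of baton4 in the frame of scale_tray between -0.09 and 0.09 m and y of baton4 in the frame of scale_tray between -0.093 and 0.093 m and z of baton4 in the frame of scale_tray between 0.005 and 0.06 m) or (x of baton4 in the frame of caddy between -0.04 and 0.04 m and y of baton4 in the frame of caddy between -0.075 and 0.075 m and z of baton4 in the frame of caddy between 0.05 and 0.095 m and (angle between baton4's own x axis and vertical below 0.65 rad or angle between baton4's own x axis and vertical above 2.49159 rad))) and ((x of baton5 in the frame of scale_tray between -0.09 and 0.09 m and y of baton5 in the frame of scale_tray between -0.093 and 0.093 m and z of baton5 in the frame of scale_tray between 0.005 and 0.06 m) or (x of baton5 in the frame of caddy between -0.04 and 0.04 m and y of baton5 in the frame of caddy between -0.075 and 0.075 m and z of baton5 in the frame of caddy between 0.05 and 0.095 m and (angle between baton5's own x axis and vertical below 0.65 rad or angle between baton5's own x axis and vertical above 2.49159 rad))) and ((x of baton6 in the frame of scale_tray between -0.09 and 0.09 m and y of baton6 in the frame of scale_tray between -0.093 and 0.093 m and z of baton6 in the frame of scale_tray between 0.005 and 0.06 m) or (x of baton6 in the frame of caddy between -0.04 and 0.04 m and y of baton6 in the frame of caddy between -0.075 and 0.075 m and z of baton6 in the frame of caddy between 0.05 and 0.095 m and (angle between baton6's own x axis and vertical below 0.65 rad or angle between baton6's own x axis and vertical above 2.49159 rad))) and linear speed of each of baton0, baton1, baton2, baton3, baton4, baton5, baton6 below 0.03 m/s and angle between caddy's own z axis and vertical below 0.1 rad and height (world z) of caddy between -0.01 and 0.01 m); the robot touches nothing.
It fails at once if the red bowl is moved more than 5 cm (distance of red_bowl from where it was at the start of the episode above 0.05 m).
It fails at once if the orange is moved more than 5 cm (distance of orange from where it was at the start of the episode above 0.05 m).
Of baton0, baton1, baton2, baton3, baton4, baton5, baton6 only 6 to 7 are there at a start; the rules pass over those that are not, and their reading is None.
At some moment in a run one of baton0, baton1, baton2, baton3, baton4, baton5, baton6 may be knocked a few centimetres aside while the robot is not near it.
Once in a run the grip may slacken for a moment while it holds something.
It also fails if it takes over 210 s, if anything falls off the work surface, if the arm or the gripper's body presses on something with over 40 N, if the wrist force passes 120 N, or if a joint passes its speed limit or range.

ROBOT

A 6-joint arm with a two-finger parallel gripper is mounted at the origin on a cart in front of the work surface, level with it; the furniture and walls round the work are solid. World frame = base frame: x ahead of the robot, y to its left, z up, the work surface at z = 0. Lengths are in m, angles in rad, forces in N, time in s.
With the tool pointing down it reaches from about 0.375 to 0.925 m from the base axis. Payload 5.7 kg.
Tool frame: the origin (TCP) lies between the finger pads; the fingertips stand 11 mm ahead of it and the grasp point (between the pads) lies 8 mm behind it; z points along the fingers, x is the direction in which the jaws open and shut, and the axes are right-handed (so a half turn about z gives the same grasp; the last joint's range is limited). The gripper opens to 88 mm and grips with 3 to 60 N. Pads are 20 mm wide; open, the fingers measure 115 mm over their backs; the gripper's body (75 mm by 178 mm) begins 61 mm behind the grasp point.
Start: joints at [-0.793, 0.359, 1.51, -0, 1.272, -0.115], TCP at [0.467, -0.376, 0.234] pointing down, gripper open.
Joint ranges: [-2.97, 2.97], [-1.01, 2.36], [0.21, 2.38], [-0.96, 4.11], [0.2, 2.71], [-2.98, 2.98]. Speed limits (rad/s): [2.39, 2.39, 3.14, 3.14, 3.14, 3.14].

INTERFACE

Orientations are given as a unit quaternion [w, x, y, z].
In Python, from station import readout, imaging, hand_in, spotter gives the robot as it stands.
- The arm moves only by the tool jog_arm, never from a script. Its argument "steps" is text: rows parted by semicolons, each of 5 numbers parted by spaces: the shift along the tool's x, y, z in m, then the turn about the tool's z in degrees, then the opening, from -1 (shut) to 1 (fully open). A call has exactly 10 rows; each row shifts and turns the commanded pose from where the row before left it, along the tool's axes as they then stand; what a row does not reach is not made up. A row lasts 1/10 s, in which the tool goes at most 50 mm and 8.59 degrees, less where a joint would pass 70% of its speed; a pose out of reach is approached as far as the arm can. A call with a gripper value outside its range is refused whole. The fingers move at their own pace and stop on an object; "squeeze" is the grip in N (left out, the last holds). Time passes only in rows, so rows that do not move let the fingers close, or fill a call up. It gives the time, the measured TCP pose, the force and the opening at its end, in the units of the state.
- readout.get_state(): the state, without advancing time (a new reading comes with each control period).
- imaging.read_camera(name): name is "scene" or "side" or "wrist"; returns a dict with "frame" (400x640x3 uint8, red, green, blue), "fx", "fy", "cx", "cy" (pixels), "extrinsics" (4x4, takes a point from world to camera coordinates). Camera axes: x right, y up, looking along -z (the intrinsics and any distortion apply to the point x, -y, -z); pixel columns grow to the right and rows downward; lengths in m; the calibration is good to about 2 mm. The wrist camera is an equidistant fisheye: a pixel r from the principal point sees the ray r / f radians off the axis. A picture is of the moment at which its call begins. There is no depth.
- hand_in(): hands the job in, once; it reports no verdict.
Trained networks look in a picture, given as the dict that the camera call returned (one of the last four; its "shot" number tells which), for a name from the list of things; names that differ only in an ending like _2 or _b are one class to them, and where a whole thing is asked for, a point or a joint stands for the part that bears it (a point fixed in the world has none). Each returns a list of dicts, best first, with "conf" (0 to 1); they miss things now and then, are a little off and sometimes report something else, mostly with a low value. They report only what shows in the picture. A call takes as long as a camera call.
- spotter.outline_of(query, picture): "pixels" (400x640 bool, what is visible of it) and "position" ([row, column] in pixels, amid what is visible of it).
The state is a dict: "clock": time; "joint_pos": joint angles; "qd": joint speeds; "tau": joint torques, N m; "tool_pos": TCP position; "eef_rot": TCP orientation; "wrist_force": force on the tool from outside, world axes, zero at the start; "wrist_torque": the same for the moment, N m; "finger_gap": opening from 0.0 (shut) to 1.0 (fully open).
Only numpy, scipy, OpenCV 4.12 (cv2) and the standard library are available. Lean on these libraries where they do the work, as an engineer would, in place of code of your own. Each camera call takes 0.05 s, during which the arm holds its last target. There are 200 camera calls.

## Working session

There is one attempt and no reset: what is moved stays moved. The work goes in short steps, Python scripts to look and compute and a tool call to move; the robot and the scene stay as the last step left them, time stands still between calls to the robot, and variables do not carry over. Pictures are saved under pics/ and viewed, about 12 in all and at most 16, crops included, and the job is handed in when it is done.

Besides the shell and the picture viewer there is one more tool, called after "Call:" as name(argument=value, ...), one argument or row to a line, values as JSON. jog_arm: Moves the arm, as the interface text tells. Its arguments: {"type":"object","properties":{"steps":{"type":"string"},"squeeze":{"type":"number"}},"required":["steps"]}

```bash
ls; mkdir -p pics; cat > h.py <<'E'
import numpy as np, cv2
from station import readout, imaging, hand_in, spotter
def cam(n,save=None):
    p=imaging.read_camera(n)
    if save: cv2.imwrite('pics/'+save,p['frame'][:,:,::-1])
    return p
def ray(p,u,v,fish=False):
    """world origin and direction for pixel col u,row v"""
    E=np.array(p['extrinsics']);R=E[:3,:3];t=E[:3,3]
    a=(u-p['cx'])/p['fx'];b=(v-p['cy'])/p['fy']
    if fish:
        th=np.hypot(a,b);s=np.sin(th)/max(th,1e-9);d=np.array([a*s,-b*s,-np.cos(th)])
    else: d=np.array([a,-b,-1])
    return -R.T@t,R.T@d
def onz(p,u,v,z,fish=False):
    o,d=ray(p,u,v,fish);return o+d*(z-o[2])/d[2]
def proj(p,X):
    E=np.array(p['extrinsics']);c=E[:3,:3]@np.array(X)+E[:3,3]
    return p['cx']+p['fx']*c[0]/-c[2],p['cy']-p['fy']*c[1]/-c[2]
E
python3 - <<'E'
from h import *
a=cam('scene','s0.png');b=cam('side','d0.png');c=cam('wrist','w0.png')
for p in (a,b,c): print({k:v for k,v in p.items() if k!='frame'})
print(readout.get_state())
E
```

```text
pics
{'fx': 484.482362984759, 'fy': 484.482362984759, 'cx': 317.90438952430895, 'cy': 200.02773627505175, 'extrinsics': array([[-0.64718427, -0.76201073, -0.02218491,  0.3056887 ],
       [ 0.36661383, -0.3366207 ,  0.86734123, -0.30546806],
       [-0.66839122,  0.5531963 ,  0.49721929, -1.04627658],
       [ 0.        ,  0.        ,  0.        ,  1.        ]]), 'shot': 1}
{'fx': 442.5734376949755, 'fy': 442.5734376949755, 'cx': 321.31445630819974, 'cy': 204.06700027894328, 'extrinsics': array([[-0.80744878, -0.58954068, -0.02163897,  0.38433317],
       [ 0.40371795, -0.57894341,  0.70840408, -0.33201681],
       [-0.43016077,  0.56326397,  0.70547531, -0.99461669],
       [ 0.        ,  0.        ,  0.        ,  1.        ]]), 'shot': 2}
{'fx': 309.70691628693146, 'fy': 309.70691628693146, 'cx': 323.11070414188316, 'cy': 201.09595444953476, 'extrinsics': array([[ 0.77833259, -0.62785031, -0.00153945, -0.5985524 ],
       [ 0.60218773,  0.74720862, -0.28115692,  0.03400247],
       [ 0.17767475,  0.21790656,  0.95966057, -0.39120624],
       [ 0.        ,  0.        ,  0.        ,  1.        ]]), 'shot': 3}
{'clock': 0.15, 'joint_pos': array([-7.93121625e-01,  3.59369550e-01,  1.51114781e+00,  8.49132575e-06,
        1.27248501e+00, -1.15058273e-01]), 'qd': array([-2.63876049e-04, -1.59577768e-03, -3.23560236e-03, -6.13244599e-04,
        2.07826848e-06, -7.69961381e-04]), 'tau': array([ 1.07241693e-03, -5.15758538e+01, -2.71009505e+01,  6.75320020e-02,
        3.05772875e-02, -1.04354681e-04]), 'tool_pos': array([ 0.46693801, -0.37600208,  0.23299852]), 'eef_rot': array([-3.12829368e-04,  9.43076497e-01, -3.32575141e-01, -6.31650570e-04]), 'wrist_force': array([-0.16721213,  0.36868383,  0.8420855 ]), 'wrist_torque': array([-0.00272646, -0.057486  , -0.03167282]), 'finger_gap': 0.9975484846218958}
```

View pics/s0.png

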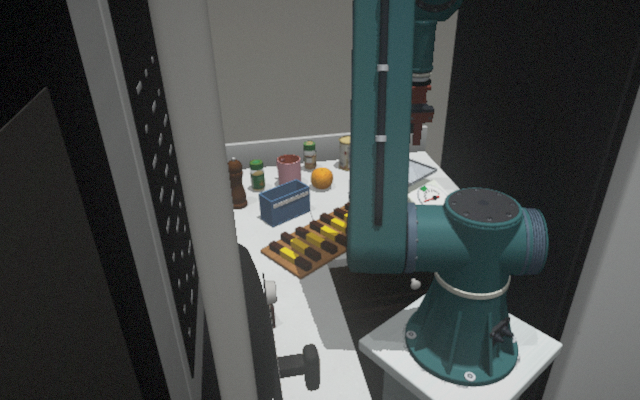

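View pics/d0.png

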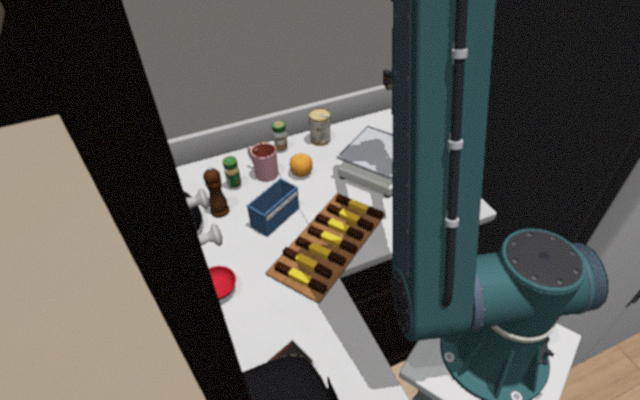

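View pics/w0.png

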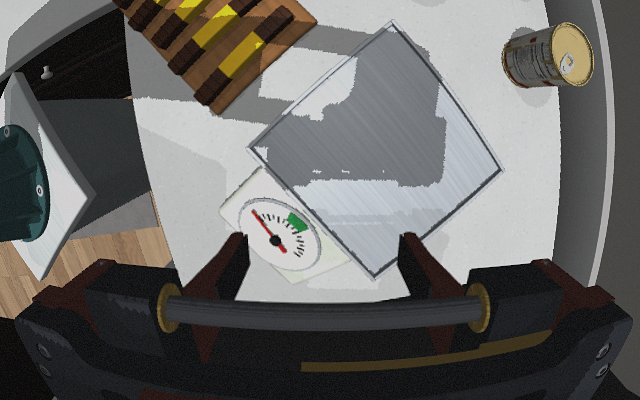

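The side view shows the batons on the board between about (300,278) and (365,208), the caddy at (273,205), the orange at (301,164) and the bowl at (220,283). The wrist view shows the tray around (375,150), and the dial at (276,240) with the green band at (298,221).

```bash
cat >> h.py <<'E'
def outl(q,p,fish=False,z=0.02,mn=0.3):
    r=[]
    for o in spotter.outline_of(q,p):
        if o['conf']<mn: continue
        m=o['pixels'];ys,xs=np.nonzero(m)
        P=np.array([onz(p,x,y,z,fish)[:2] for x,y in zip(xs,ys)])
        (c,s,a)=cv2.minAreaRect(P.astype(np.float32)*1000)
        if s[0]<s[1]: s=s[::-1];a+=90
        r.append((round(o['conf'],2),len(xs),np.round(c).astype(int).tolist(),np.round(s).astype(int).tolist(),round((a+90)%180-90,1)))
    return r
E
python3 - <<'E'
from h import *
p=cam('side')
for q,z in (('baton0',.032),('board',.012),('caddy',.09),('red_bowl',.045),('orange',.038),('scale_tray',.09)):
    print(q); [print('  ',r) for r in outl(q,p,z=z)]
p=cam('wrist')
for q,z in (('baton0',.032),('board',.012),('scale_tray',.094),('scale',.06),('scale_mark',.06),('scale_needle',.06)):
    print(q); [print('  ',r) for r in outl(q,p,True,z=z)]
E
```

```text
baton0
   (0.96, 559, [475, 11], [156, 34], 5.5)
   (0.89, 525, [464, 106], [151, 27], 5.0)
   (0.84, 438, [478, -137], [153, 34], 1.1)
   (0.78, 468, [481, -91], [149, 35], 2.8)
   (0.74, 512, [471, -42], [154, 34], 3.7)
   (0.69, 544, [480, 59], [155, 31], 1.9)
   (0.65, 455, [480, -189], [151, 40], 2.8)
board
   (0.85, 2502, [481, -40], [356, 172], -86.8)
caddy
   (0.7, 1976, [639, -10], [194, 129], 88.5)
red_bowl
   (0.67, 613, [606, 226], [103, 55], -31.0)
orange
scale_tray
   (0.65, 1821, [538, -380], [204, 180], -86.2)
baton0
   (0.79, 2076, [477, -153], [135, 30], 2.1)
   (0.79, 650, [433, -60], [58, 31], 3.7)
   (0.73, 1157, [458, -107], [84, 31], 5.5)
   (0.43, 211, [407, -397], [28, 14], -86.1)
board
   (0.8, 6710, [490, -102], [259, 170], -86.4)
scale_tray
   (0.94, 35219, [535, -385], [196, 190], -87.4)
scale
   (0.78, 42675, [499, -395], [290, 219], 3.0)
scale_mark
   (0.61, 220, [416, -391], [27, 13], -86.2)
scale_needle
   (0.78, 146, [381, -387], [44, 12], -85.0)
```

Call:
jog_arm(
  steps="0 0 0 8 -0.15; 0 0 0 8 -0.15; 0 0 0 8 -0.15; 0 0 0 8 -0.15; 0 0 0 8 -0.15; 0 0 0 8 -0.15; -0.047 -0.003 0 0 -0.15; -0.047 -0.003 0 0 -0.15; -0.047 -0.003 0 0 -0.15; -0.047 -0.003 0 0 -0.15",
  squeeze=20,
)

```text
clock: 1.85
tool_pos: [0.4687, -0.1864, 0.2337]
eef_rot: [-0.0, 0.726, -0.688, 0.0]
wrist_force: [0.7, 0.7, 0.5]
finger_gap: 0.428
```

```bash
cat >> h.py <<'E'
def go(x,y,z,yaw=None):
    """print tool-frame shift (mm) and turn (deg) from present pose to TCP x,y,z (m) and tool-x yaw (deg); turn first"""
    s=readout.get_state();w,a,b,c=s['eef_rot']
    from scipy.spatial.transform import Rotation as Ro
    R=Ro.from_quat([a,b,c,w]).as_matrix();yw=np.degrees(np.arctan2(R[1,0],R[0,0]))
    t=0 if yaw is None else -((yaw-yw+90)%180-90)
    R2=R@Ro.from_euler('z',t,degrees=True).as_matrix()
    d=R2.T@(np.array([x,y,z])-s['tool_pos'])
    print('clock %.1f pos %s yaw %.1f gap %.2f F %s -> shift mm %s turn %.1f'%(s['clock'],np.round(s['tool_pos']*1000),yw,s['finger_gap'],np.round(s['wrist_force'],1),np.round(d*1000,1),t))
E
python3 - <<'E'
from h import *
p=cam('wrist','w1.png')
for q,z in (('baton0',.032),('board',.012),('caddy',.09),('scale_tray',.094),('orange',.038)):
    print(q); [print('  ',r) for r in outl(q,p,True,z=z)]
go(.48,-.185,.15,-87)
E
```

```text
baton0
   (0.89, 2233, [486, -148], [148, 23], 2.3)
   (0.84, 2427, [489, -101], [150, 25], 4.2)
   (0.8, 2147, [486, 47], [151, 33], 1.4)
   (0.59, 2334, [479, -53], [149, 28], 3.9)
   (0.56, 1948, [470, 93], [151, 36], 4.4)
   (0.55, 2164, [486, -200], [149, 21], 5.1)
   (0.34, 124, [404, -412], [27, 12], -89.0)
board
   (0.97, 16751, [487, -49], [359, 169], -86.9)
   (0.54, 2254, [477, 7], [157, 32], 5.1)
   (0.3, 31546, [493, -431], [321, 277], 3.0)
caddy
   (0.89, 5488, [641, -47], [164, 51], 83.1)
   (0.61, 2156, [496, 9], [125, 28], 3.1)
   (0.34, 2358, [494, -155], [124, 19], 1.5)
scale_tray
   (0.91, 24982, [535, -383], [200, 191], -86.9)
orange
   (0.49, 2187, [487, -199], [146, 21], 5.2)
clock 2.1 pos [ 469. -189.  234.] yaw -86.9 gap 0.42 F [-0.6 -0.1 -0.4] -> shift mm [ -3.5 -10.7  83.9] turn 0.1
```

View pics/w1.png

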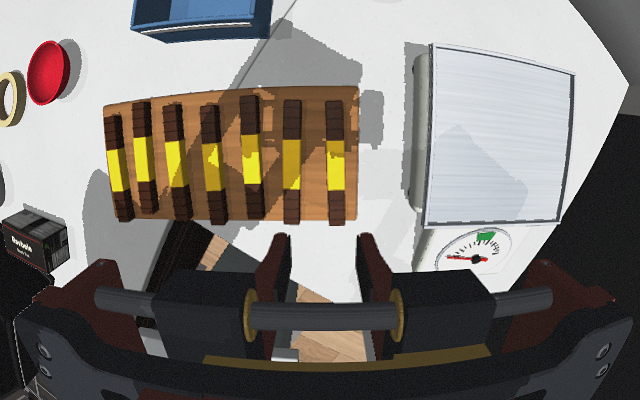

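The wrist view shows all seven batons, with sleeves from (117,170) to (335,165). The tray is at (500,140) and the caddy is partly visible at (200,15). The outline widths show the side camera's baton positions are biased by the visible faces, so I use the wrist values.

Call:
jog_arm(
  steps="0.012 -0.0165 0.03 -1.9 -0.15; 0 0 0.05 0 -0.15; 0 0 0.05 0 -0.15; 0 0 0.045 0 -0.15; 0 0 0.023 0 -0.15; 0 0 0.010 0 -0.15; 0 0 0 0 -0.15; 0 0 0 0 -1; 0 0 0 0 -1; 0 0 0 0 -1",
  squeeze=25,
)

```text
clock: 3.15
tool_pos: [0.4868, -0.1999, 0.0264]
eef_rot: [-0.0, 0.737, -0.675, 0.001]
wrist_force: [-0.3, -0.5, 1.1]
finger_gap: 0.226
```

```bash
python3 - <<'E'
from h import *
go(.535,-.444,.2,-87)
E
```

```text
clock 3.1 pos [ 487. -200.   26.] yaw -85.0 gap 0.23 F [-0.3 -0.5  1.1] -> shift mm [ 246.5  -35.6 -173.3] turn 2.0
```

Call:
jog_arm(
  steps="0 0 -0.05 2 -1; 0 0 -0.05 0 -1; 0.0495 -0.0075 -0.0045 0 -1; 0.0495 -0.0075 -0.0045 0 -1; 0.0495 -0.0075 -0.0045 0 -1; 0.0495 -0.0075 -0.0045 0 -1; 0.0495 -0.0075 -0.0045 0 -1; 0 0 0 0 -1; 0 0 0.02 0 -1; 0 0 0 0 -1",
)

```text
clock: 4.15
tool_pos: [0.5347, -0.4414, 0.1257]
eef_rot: [-0.0, 0.726, -0.688, -0.003]
wrist_force: [0.8, 0.6, -1.3]
finger_gap: 0.225
```

```bash
python3 - <<'E'
from h import *
p=cam('wrist','w2.png')
print(outl('scale_tray',p,True,z=.094)); print(outl('baton0',p,True,z=.147,mn=.2))
go(.538,-.446,.103,-87)
E
```

```text
[(0.82, 46926, [536, -386], [195, 190], -86.8)]
[(0.93, 8101, [543, -441], [132, 19], 3.4), (0.9, 1920, [542, -240], [80, 28], 5.9), (0.88, 1424, [543, -213], [79, 30], 4.7), (0.72, 2182, [550, -290], [71, 22], 1.8), (0.72, 282, [521, -194], [44, 17], -30.4), (0.63, 2224, [548, -265], [79, 25], 4.3)]
clock 4.3 pos [ 536. -442.  128.] yaw -86.9 gap 0.23 F [ 0.9 -0.5 -0.9] -> shift mm [ 4.  -1.5 25.4] turn 0.1
```

View pics/w2.png

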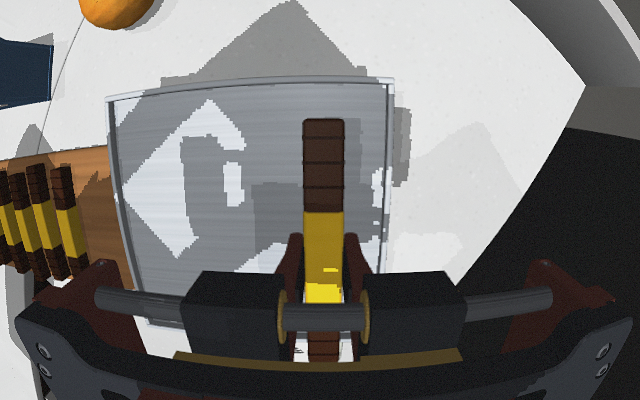

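The tray fills about (110..390, 80..330), and the baton is held squarely over the right-hand part of it. Now I lower and release.

Call:
jog_arm(
  steps="0.005 -0.001 0.012 0 -1; 0 0 0.013 0 -1; 0 0 0 0 -1; 0 0 0 0 -0.32; 0 0 0 0 -0.32; 0 0 0 0 -0.32; 0 0 -0.02 0 -0.32; 0 0 -0.05 0 -0.32; 0 0 -0.03 0 -0.32; 0 0 0 0 -0.32",
)

```text
clock: 5.3
tool_pos: [0.5404, -0.4504, 0.2095]
eef_rot: [0.0, 0.726, -0.688, 0.005]
wrist_force: [0.0, -0.1, -0.1]
finger_gap: 0.342
```

```bash
cat >> h.py <<'E'
def bats(p):
    r=[x for x in outl('baton0',p,True,z=.032,mn=.2) if 130<x[3][0]<165 and x[3][1]<45]
    for x in sorted(r,key=lambda x:x[2][1]): print('  ',x)
E
python3 - <<'E'
from h import *
p=cam('wrist')
bats(p); print(outl('baton0',p,True,z=.105))
go(.486,-.148,.20,-88)
E
```

```text
(0.67, 1808, [491, -156], [143, 37], 1.5)
   (0.59, 1700, [491, -109], [149, 39], 4.5)
[(0.96, 1545, [510, -147], [118, 35], 3.7), (0.95, 1150, [517, -69], [115, 39], 0.5), (0.94, 3717, [538, -446], [146, 21], 3.3), (0.76, 1246, [512, -107], [115, 35], 4.7), (0.71, 1079, [505, -34], [117, 45], 5.9), (0.67, 1808, [519, -220], [112, 29], 1.5), (0.59, 1700, [519, -184], [116, 31], 4.5)]
clock 5.5 pos [ 537. -448.  203.] yaw -86.9 gap 0.34 F [ 0.9  0.4 -1.5] -> shift mm [-301.1   40.9    2.8] turn 1.1
```

Call:
jog_arm(
  steps="-0.043 0.0058 0 1 -0.15; -0.043 0.0058 0 0 -0.15; -0.043 0.0058 0 0 -0.15; -0.043 0.0058 0 0 -0.15; -0.043 0.0058 0 0 -0.15; -0.043 0.0058 0 0 -0.15; -0.043 0.0058 0 0 -0.15; 0 0 0 0 -0.15; 0 0 0 0 -0.15; 0 0 0 0 -0.15",
)

```text
clock: 6.45
tool_pos: [0.4857, -0.1494, 0.2024]
eef_rot: [0.0, 0.72, -0.694, -0.0]
wrist_force: [-0.3, -0.4, 0.4]
finger_gap: 0.425
```

```bash
python3 - <<'E'
from h import *
p=cam('wrist','w3.png');cv2.imwrite('pics/dial3.png',cv2.resize(p['frame'][180:300,380:540,::-1],None,fx=4,fy=4,interpolation=cv2.INTER_CUBIC))
bats(p)
for q in ('scale_mark','scale_needle'):
  for o in spotter.outline_of(q,p)[:2]: print(q,o['conf'],o['position'])
go(.486,-.148,.026,-88)
E
```

```text
(0.72, 2615, [486, -148], [150, 22], 1.6)
   (0.95, 2465, [496, -101], [137, 23], 4.3)
   (0.73, 2742, [478, -53], [150, 26], 4.0)
   (0.78, 2753, [481, -2], [149, 31], 5.7)
   (0.87, 2527, [487, 47], [149, 32], 2.5)
   (0.89, 2262, [472, 93], [149, 35], 4.6)
scale_mark 0.62 [254.3, 519.8]
scale_needle 0.62 [155.9, 522.9]
clock 6.7 pos [ 486. -150.  203.] yaw -88.0 gap 0.42 F [-0.3 -0.7  0.3] -> shift mm [ -1.7  -0.3 176.8] turn -0.0
```

View pics/dial3.png

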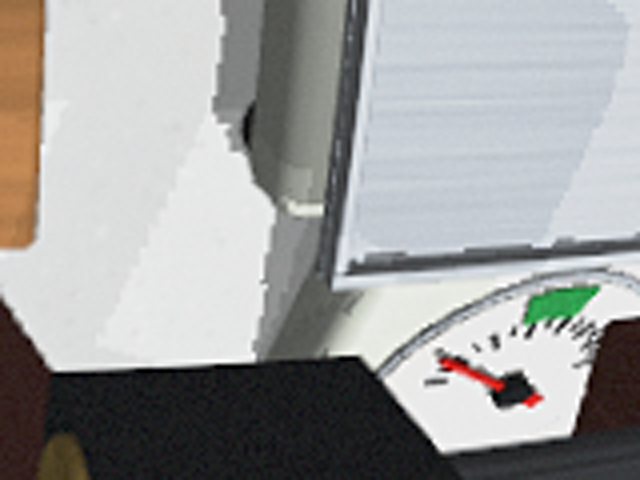

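The dial crop shows the needle at one step, with its tip at (445,362), and the green band near (565,303). The remaining batons haven't moved. I descend on baton B.

Call:
jog_arm(
  steps="-0.0015 0 0.04 0 -0.15; 0 0 0.05 0 -0.15; 0 0 0.045 0 -0.15; 0 0 0.025 0 -0.15; 0 0 0.012 0 -0.15; 0 0 0.005 0 -0.15; 0 0 0 0 -0.15; 0 0 0 0 -1; 0 0 0 0 -1; 0 0 0 0 -1",
)

```text
clock: 7.65
tool_pos: [0.4864, -0.1475, 0.0272]
eef_rot: [-0.0, 0.72, -0.694, 0.001]
wrist_force: [-0.8, 0.4, 4.5]
finger_gap: 0.224
```

```bash
python3 - <<'E'
from h import *
go(.537,-.406,.15,-87)
E
```

```text
clock 7.7 pos [ 486. -148.   27.] yaw -87.9 gap 0.22 F [-0.8  0.4  4.5] -> shift mm [ 260.9  -37.2 -122.4] turn -0.9
```

Call:
jog_arm(
  steps="0 0 -0.05 -0.9 -1; 0 0 -0.05 0 -1; 0.0435 -0.0062 -0.0037 0 -1; 0.0435 -0.0062 -0.0037 0 -1; 0.0435 -0.0062 -0.0037 0 -1; 0.0435 -0.0062 -0.0037 0 -1; 0.0435 -0.0062 -0.0037 0 -1; 0.0435 -0.0062 -0.0035 0 -1; 0 0 0 0 -1; 0 0 0.02 0 -1",
)

```text
clock: 8.65
tool_pos: [0.5377, -0.4085, 0.1307]
eef_rot: [-0.0, 0.724, -0.689, 0.003]
wrist_force: [-0.5, 0.0, -0.8]
finger_gap: 0.228
```

```bash
python3 - <<'E'
from h import *
p=cam('wrist')
print(outl('baton0',p,True,z=.15)[:3])
go(.537,-.405,.0975,-87)
E
```

```text
[(0.96, 2191, [551, -249], [75, 22], 3.8), (0.95, 5305, [576, -433], [72, 17], 2.6), (0.85, 1014, [547, -171], [79, 28], 2.7)]
clock 8.8 pos [ 534. -404.  126.] yaw -87.1 gap 0.23 F [-0.  -0.4 -0.9] -> shift mm [ 1.2 -2.7 28.3] turn -0.1
```

Call:
jog_arm(
  steps="0.001 -0.0025 0.012 0 -1; 0 0 0.016 0 -1; 0 0 0 0 -1; 0 0 0 0 -0.36; 0 0 0 0 -0.36; 0 0 0 0 -0.36; 0 0 -0.02 0 -0.36; 0 0 -0.05 0 -0.36; 0 0 -0.035 0 -0.36; 0 0 0 0 -0.36",
)

```text
clock: 9.75
tool_pos: [0.5418, -0.4095, 0.2122]
eef_rot: [-0.0, 0.725, -0.689, 0.006]
wrist_force: [1.0, -0.1, 0.0]
finger_gap: 0.32
```

```bash
python3 - <<'E'
from h import *
p=cam('wrist')
bats(p); print([x for x in outl('baton0',p,True,z=.1) if x[2][1]<-300])
go(.491,-.101,.20,-86)
E
```

```text
(0.56, 2733, [540, -455], [142, 30], 3.7)
   (0.75, 1787, [493, -109], [145, 38], 3.6)
   (0.91, 1668, [479, -60], [152, 41], 4.7)
   (0.83, 1366, [482, -11], [149, 43], 4.1)
[(0.75, 3537, [538, -405], [147, 21], 2.3), (0.56, 2733, [555, -444], [113, 23], 3.7)]
clock 9.9 pos [ 538. -407.  205.] yaw -87.1 gap 0.32 F [-0.2  1.6 -1.7] -> shift mm [-308.1   26.     5.1] turn -1.1
```

Call:
jog_arm(
  steps="-0.044 0.0037 0 -1.1 -0.15; -0.044 0.0037 0 0 -0.15; -0.044 0.0037 0 0 -0.15; -0.044 0.0037 0 0 -0.15; -0.044 0.0037 0 0 -0.15; -0.044 0.0037 0 0 -0.15; -0.044 0.0037 0 0 -0.15; 0 0 0 0 -0.15; 0 0 0 0 -0.15; 0 0 0 0 -0.15",
)

```text
clock: 10.9
tool_pos: [0.492, -0.102, 0.2044]
eef_rot: [0.0, 0.732, -0.682, -0.0]
wrist_force: [-0.5, -0.2, -0.0]
finger_gap: 0.425
```

```bash
python3 - <<'E'
from h import *
p=cam('wrist','w4.png')
bats(p); print([x[2:] for x in outl('caddy',p,True,z=.09)])
go(.489,-.101,.026,-86)
E
```

```text
(0.56, 2592, [489, -100], [149, 22], 4.4)
   (0.66, 2239, [486, -50], [133, 23], 4.5)
   (0.89, 2760, [481, -1], [149, 27], 5.2)
   (0.95, 2591, [486, 48], [148, 29], 2.6)
   (0.96, 2448, [471, 95], [150, 32], 4.6)
[([646, -39], [144, 51], 89.3)]
clock 11.1 pos [ 492. -102.  205.] yaw -86.0 gap 0.43 F [-0.  -0.3  0.2] -> shift mm [ -1.6   3.  178.7] turn -0.0
```

View pics/w4.png

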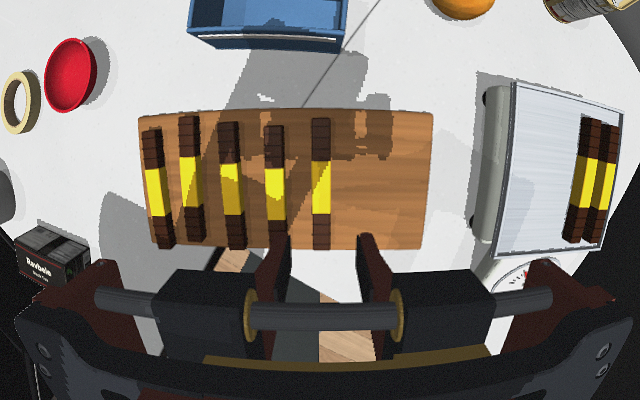

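Two batons now lie on the tray at (575,180) and (600,180). Five are on the board, with the next one at (321,180), and the caddy's front is at (265,25).

Call:
jog_arm(
  steps="-0.0015 0.002 0.04 0 -0.15; 0 0 0.05 0 -0.15; 0 0 0.045 0 -0.15; 0 0 0.025 0 -0.15; 0 0 0.013 0 -0.15; 0 0 0.005 0 -0.15; 0 0 0 0 -0.15; 0 0 0 0 -1; 0 0 0 0 -1; 0 0 0 0 -1",
)

```text
clock: 12.05
tool_pos: [0.4906, -0.1001, 0.0279]
eef_rot: [-0.0, 0.732, -0.682, 0.001]
wrist_force: [-0.6, -0.5, 3.9]
finger_gap: 0.223
```

```bash
python3 - <<'E'
from h import *
go(.536,-.363,.15,-87)
E
```

```text
clock 12.1 pos [ 491. -100.   28.] yaw -85.9 gap 0.22 F [-0.6 -0.5  3.9] -> shift mm [ 265.   -31.8 -121.8] turn 1.1
```

Call:
jog_arm(
  steps="0 0 -0.05 1.1 -1; 0 0 -0.05 0 -1; 0.0442 -0.0053 -0.0037 0 -1; 0.0442 -0.0053 -0.0037 0 -1; 0.0442 -0.0053 -0.0037 0 -1; 0.0442 -0.0053 -0.0037 0 -1; 0.0442 -0.0053 -0.0037 0 -1; 0.0442 -0.0053 -0.0035 0 -1; 0 0 0 0 -1; 0 0 0.02 0 -1",
)

```text
clock: 13.05
tool_pos: [0.5369, -0.3657, 0.1317]
eef_rot: [-0.0, 0.724, -0.689, 0.003]
wrist_force: [-0.4, 0.2, -1.4]
finger_gap: 0.225
```

```bash
python3 - <<'E'
from h import *
go(.536,-.363,.0935,-87)
E
```

```text
clock 13.1 pos [ 537. -366.  132.] yaw -87.2 gap 0.23 F [-0.4  0.2 -1.4] -> shift mm [-2.9  0.9 38.1] turn -0.2
```

Call:
jog_arm(
  steps="0 -0.001 0.015 0 -1; 0 0 0.018 0 -1; 0 0 0 0 -1; 0 0 0 0 -0.36; 0 0 0 0 -0.36; 0 0 0 0 -0.36; 0 0 -0.02 0 -0.36; 0 0 -0.05 0 -0.36; 0 0 -0.035 0 -0.36; 0 0 0 0 -0.36",
)

```text
clock: 14.05
tool_pos: [0.5395, -0.3656, 0.208]
eef_rot: [-0.0, 0.725, -0.689, 0.006]
wrist_force: [-0.4, -0.6, -0.8]
finger_gap: 0.315
```

```bash
python3 - <<'E'
from h import *
p=cam('wrist')
bats(p); print([x for x in outl('baton0',p,True,z=.095) if x[2][1]<-300])
go(.484,-.050,.20,-86)
E
```

```text
(0.67, 1636, [488, -58], [134, 37], 3.6)
   (0.62, 1686, [483, -12], [152, 42], 2.0)
   (0.94, 957, [509, 9], [149, 42], 0.9)
[(0.8, 3667, [541, -443], [142, 25], 3.2), (0.67, 3602, [535, -361], [147, 22], 2.8)]
clock 14.2 pos [ 536. -363.  201.] yaw -87.0 gap 0.32 F [0.3 0.3 0.3] -> shift mm [-315.7   30.1    1.1] turn -1.0
```

Call:
jog_arm(
  steps="-0.043 0.0185 -0.0075 0 -0.15; -0.043 0.0185 -0.0075 0 -0.15; -0.043 0.0185 -0.0075 0 -0.15; -0.043 0.0185 -0.0075 0 -0.15; 0 0 0 0 -0.15; 0 0 0 0 -0.15; 0 0 0 0 -0.15; 0 0 0 0 -0.15; 0 0 0 0 -0.15; 0 0 0 0 -0.15",
)

```text
clock: 15.2
tool_pos: [0.4537, -0.1957, 0.2306]
eef_rot: [0.0, 0.725, -0.689, -0.0]
wrist_force: [0.6, 0.6, 0.4]
finger_gap: 0.424
```

```bash
python3 - <<'E'
from h import *
p=cam('wrist','w5.png');cv2.imwrite('pics/dial5.png',cv2.resize(p['frame'][200:290,400:540,::-1],None,fx=5,fy=5,interpolation=cv2.INTER_CUBIC))
np.save('w5.npy',p,allow_pickle=True)
bats(p)
for q in ('scale_mark','scale_needle'):
  for o in spotter.outline_of(q,p)[:2]: print(q,o['conf'],o['position'])
go(.484,-.05,.20,-86)
E
```

```text
(0.75, 2418, [478, -54], [148, 28], 4.4)
   (0.57, 2297, [482, -7], [148, 30], 2.4)
   (0.85, 1624, [508, 18], [148, 29], -1.9)
   (0.87, 1874, [472, 93], [149, 35], 5.7)
scale_mark 0.59 [222.6, 481.2]
scale_needle 0.64 [251.6, 472.7]
clock 15.4 pos [ 453. -195.  231.] yaw -87.1 gap 0.43 F [ 0.3 -0.7 -0.4] -> shift mm [-142.7  -40.6   31. ] turn -1.1
```

View pics/dial5.png

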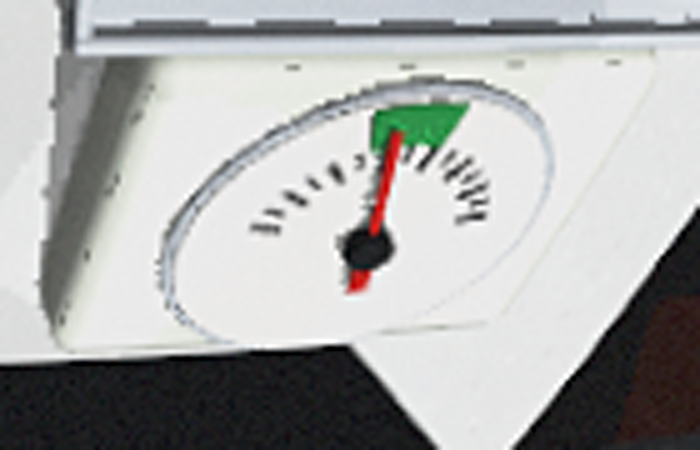

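The needle rests within the green band, towards its left edge: the hub is at (367,248), the tip at (398,133) and the band spans x 372 to 450. I'll work out the margin.

```bash
cat > dial.py <<'E'
from h import *
from scipy.optimize import least_squares
p5=np.load('w5.npy',allow_pickle=True).item()
p0=dict(fx=309.7069,fy=309.7069,cx=323.1107,cy=201.0960,extrinsics=np.array([[ 0.77833259,-0.62785031,-0.00153945,-0.5985524],[0.60218773,0.74720862,-0.28115692,0.03400247],[0.17767475,0.21790656,0.95966057,-0.39120624],[0,0,0,1]]))
def fproj(p,X):
    E=p['extrinsics'];c=E[:3,:3]@X+E[:3,3];r=np.hypot(c[0],c[1]);th=np.arctan2(r,-c[2])
    return np.array([p['cx']+p['fx']*th*c[0]/r,p['cy']-p['fy']*th*c[1]/r])
y=np.radians(3);f=np.array([np.cos(y),np.sin(y),0]);l=np.array([-np.sin(y),np.cos(y),0])
def pt(c,s,a,r): return c+r*(np.cos(a)*l+np.sin(a)*(np.cos(s)*f+np.array([0,0,np.sin(s)])))
q=lambda x,y:np.array([400+x/5-.4,200+y/5-.4])
def res(v):
    c,s,a0,t=v[:3],v[3],v[4],v[5]
    return np.r_[fproj(p0,c)-[276,240],fproj(p0,pt(c,s,a0,.045))-[254,211],fproj(p5,c)-q(367,248),fproj(p5,pt(c,s,a0+t,.045))-q(398,131),(s-.6)*2,a0*10]
r=least_squares(res,[.38,-.39,.06,.6,0,1.2]);c,s,a0,t=r.x[:3],r.x[3],r.x[4],r.x[5]
print(np.round(r.x,3),np.round(r.fun,1))
for n,x,yy in (('needle',398,131),('L',372,113),('L2',372,148),('R',468,105),('R2',430,148)):
    o,d=ray(p5,*q(x,yy),True);u=np.cos(s)*f+np.array([0,0,np.sin(s)]);N=np.cross(u,l);X=o+d*((c-o)@N)/(d@N)-c
    print(n,round(float(np.arctan2(X@u,X@l)-a0),2),round(np.linalg.norm(X)*1000,1))
E
python3 dial.py
```

```text
[ 0.377 -0.396  0.045  0.471  0.181  1.199] [-0.1  0.3 -0.6  0.3  0.1 -0.9 -0.  -0.1 -0.3  1.8]
needle 1.2 44.8
L 1.04 53.9
L2 1.05 40.4
R 1.55 53.2
R2 1.49 37.5
```

The needle reads 1.20 rad and the band runs from about 1.04 to 1.54, so three batons are right. One leftover seems to have been knocked, now near (0.508, 0.018). I move over the board and caddy to look.

Call:
jog_arm(
  steps="-0.045 -0.012 -0.005 -1 -0.15; -0.045 -0.012 -0.005 0 -0.15; -0.045 -0.012 -0.005 0 -0.15; -0.045 -0.012 -0.005 0 -0.15; 0 0 0 0 -0.15; 0 0 0 0 -0.15; 0 0 0 0 -0.15; 0 0 0 0 -0.15; 0 0 0 0 -0.15; 0 0 0 0 -0.15",
)

```text
clock: 16.4
tool_pos: [0.4896, -0.0133, 0.2509]
eef_rot: [0.0, 0.73, -0.683, -0.0]
wrist_force: [-0.0, -0.6, -0.5]
finger_gap: 0.426
```

```bash
python3 - <<'E'
from h import *
p=cam('wrist','w6.png')
bats(p)
for z in (.09,.045): print('caddy',z,outl('caddy',p,True,z=z))
print(outl('red_bowl',p,True,z=.045),outl('orange',p,True,z=.038))
go(.484,-.05,.20,-86)
E
```

```text
(0.62, 1920, [478, -49], [148, 23], 4.6)
   (0.64, 1896, [482, -2], [148, 21], 1.9)
   (0.83, 2065, [508, 19], [149, 22], 2.4)
   (0.78, 2087, [471, 98], [149, 26], 5.2)
caddy 0.09 [(0.92, 8248, [654, -41], [148, 75], -83.0), (0.67, 3535, [616, 206], [88, 86], -85.9)]
caddy 0.045 [(0.92, 8248, [667, -46], [170, 86], -83.0), (0.67, 3535, [623, 237], [100, 98], -85.9)]
[(0.92, 3619, [622, 239], [102, 99], 51.4)] [(0.63, 1998, [725, -244], [99, 59], -72.2)]
clock 16.7 pos [490. -12. 251.] yaw -86.1 gap 0.43 F [ 0.4  0.7 -0.4] -> shift mm [37.1  8.3 51. ] turn -0.1
```

View pics/w6.png

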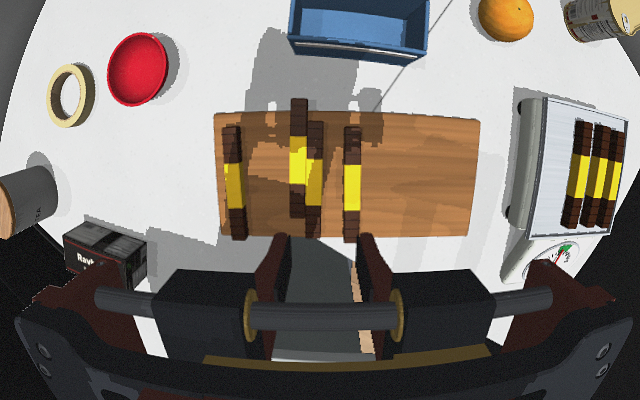

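The wrist view shows the knocked baton F with its sleeve at (298,160), nearly touching E (314,180) and overhanging the board's far edge. The caddy is at (360,30), the bowl at (137,68) and the orange at (505,17).

The tool always points down, so I'll grip each leftover near one end with a light squeeze. It should then pivot to hang vertically as I lift along an arc. F goes first, by its free far end.

Call:
jog_arm(
  steps="-0.015 -0.041 0.01 1.5 -0.15; -0.015 -0.041 0.01 0 -0.15; 0 0 0.05 0 -0.15; 0 0 0.05 0 -0.15; 0 0 0.05 0 -0.15; 0 0 0.03 0 -0.15; 0 0 0.015 0 -0.15; 0 0 0.01 0 -0.15; 0 0 0 0 -0.15; 0 0 0 0 -0.15",
)

```text
clock: 17.7
tool_pos: [0.5706, 0.0222, 0.0267]
eef_rot: [-0.0, 0.722, -0.692, 0.0]
wrist_force: [-0.0, -0.2, -1.0]
finger_gap: 0.426
```

```bash
python3 - <<'E'
from h import *
p=cam('wrist'); 
print('caddy',outl('caddy',p,True,z=.09)); print([x for x in outl('baton0',p,True,z=.032)])
go(.571,.0216,.026,-87.6)
E
```

```text
caddy [(0.61, 51123, [672, -38], [143, 68], 88.9), (0.57, 274, [465, -258], [96, 17], 46.5)]
[(0.55, 1403, [531, 1], [69, 20], 4.1), (0.32, 300, [342, -444], [156, 31], 46.5), (0.32, 169, [726, -197], [58, 12], -4.4)]
clock 17.9 pos [571.  22.  27.] yaw -87.5 gap 0.42 F [ 0.3 -0.3  0.6] -> shift mm [ 0.6 -0.1  1.2] turn 0.1
```

Call:
jog_arm(
  steps="0 0 0 0 -1; 0 0 0 0 -1; 0 0 0 0 -1; 0 0.0014 -0.012 0 -1; 0 0.0024 -0.0118 0 -1; 0 0.0035 -0.0116 0 -1; 0 0.0044 -0.0112 0 -1; 0 0.0055 -0.0108 0 -1; 0 0.0063 -0.0103 0 -1; 0 0.0072 -0.0096 0 -1",
  squeeze=4,
)

```text
clock: 18.85
tool_pos: [0.5387, 0.0209, 0.1044]
eef_rot: [-0.0, 0.722, -0.692, 0.0]
wrist_force: [0.1, 0.5, -0.8]
finger_gap: 0.233
```

```bash
python3 - <<'E'
from h import *
p=cam('side','d7.png'); w=cam('wrist','w7.png')
cv2.imwrite('pics/c7.png',np.hstack([cv2.resize(p['frame'][80:330,180:480,::-1],(400,333)),cv2.resize(w['frame'][:,:,::-1],(400,333))]))
go(.571,.0216,.026,-87.6)
E
```

```text
clock 18.9 pos [539.  21. 105.] yaw -87.5 gap 0.22 F [-0.6 -0.2 -1.2] -> shift mm [  0.7 -32.4  78.7] turn 0.1
```

View pics/c7.png

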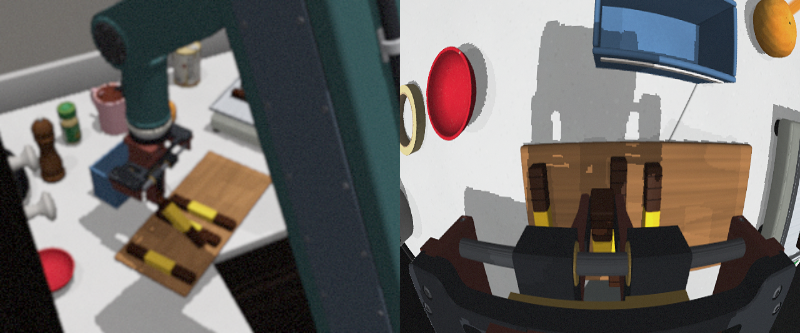

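F is tilted, with its far end held and its low end still on the board. I continue the arc.

Call:
jog_arm(
  steps="0 0.008 -0.0091 0 -1; 0 0.0088 -0.0083 0 -1; 0 0.0095 -0.0074 0 -1; 0 0.01 -0.0067 0 -1; 0 0.0107 -0.0057 0 -1; 0 0.0111 -0.0048 0 -1; 0 0.0112 -0.0038 0 -1; 0 0.012 -0.0028 0 -1; 0 0.012 -0.0017 0 -1; 0 0.012 -0.001 0 -1",
)

```text
clock: 19.95
tool_pos: [0.4329, 0.0164, 0.1547]
eef_rot: [0.0, 0.722, -0.692, -0.0]
wrist_force: [0.3, -1.0, 0.2]
finger_gap: 0.229
```

```bash
python3 - <<'E'
from h import *
p=cam('side','d8.png'); w=cam('wrist','w8.png')
cv2.imwrite('pics/c8.png',np.hstack([cv2.resize(p['frame'][80:330,180:480,::-1],(400,333)),cv2.resize(w['frame'][:,:,::-1],(400,333))]))
go(.672,-.038,.24,-91)
E
```

```text
clock 20.1 pos [432.  17. 154.] yaw -87.6 gap 0.23 F [-0.4  0.2 -1.2] -> shift mm [  50.3 -241.2  -86.1] turn 3.4
```

View pics/c8.png

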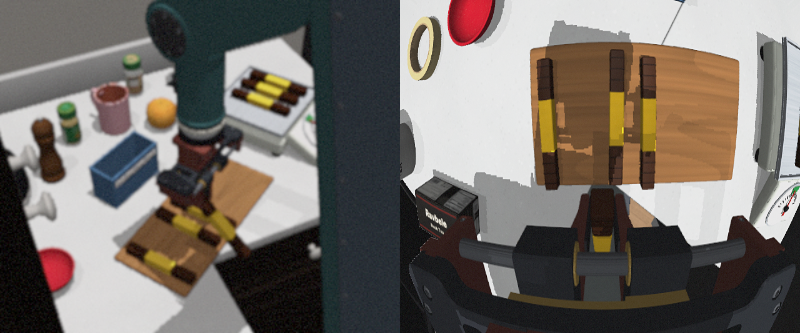

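The baton stalled at about 40° and slid towards the robot, still held. I'll use the minimum squeeze and lift briskly. If that isn't enough, bracing its low end against the caddy's inner front wall should finish the rotation.

Call:
jog_arm(
  steps="0 0 -0.043 3.4 -1; 0 0 -0.043 0 -1; 0 -0.02 0 0 -1; 0 -0.03 0 0 -1; 0 -0.04 0 0 -1; 0 -0.044 0 0 -1; 0 -0.044 0 0 -1; 0 -0.045 0 0 -1; 0 -0.045 0 0 -1; 0 0 0 0 -1",
  squeeze=3,
)

```text
clock: 21.05
tool_pos: [0.7075, 0.0115, 0.2388]
eef_rot: [0.001, -0.701, 0.713, -0.001]
wrist_force: [-0.4, 0.0, -1.3]
finger_gap: 0.229
```

```bash
cat >> h.py <<'E'
def hang():
    """baton held: from scene+side outlines, tilt in the plane y=const through the TCP"""
    s=readout.get_state();y=s['tool_pos'][1]
    for n in ('side','scene'):
        p=cam(n)
        for o in spotter.outline_of('baton0',p)[:9]:
            if o['conf']<.25: continue
            ys,xs=np.nonzero(o['pixels']);P=[]
            for u,v in zip(xs,ys):
                c,d=ray(p,u,v);P.append((c+d*(y-c[1])/d[1])[[0,2]])
            P=np.array(P)*1000;c,sz,a=cv2.minAreaRect(P.astype(np.float32))
            if P[:,1].mean()>60 and abs(P[:,0].mean()-s['tool_pos'][0]*1000)<150:
                print(n,round(o['conf'],2),len(xs),'c',np.round(c),'size',np.round(sz),round(a),'x',np.round([P[:,0].min(),P[:,0].max()]),'z',np.round([P[:,1].min(),P[:,1].max()]),'x at zmin',np.round(P[P[:,1].argmin(),0]))
    print(np.round(s['tool_pos']*1000),s['finger_gap'])
E
python3 - <<'E'
from h import *
hang()
p=cam('side'); w=cam('wrist')
cv2.imwrite('pics/c9.png',np.hstack([cv2.resize(p['frame'][40:290,180:480,::-1],(400,333)),cv2.resize(w['frame'][:,:,::-1],(400,333))]))
print('caddy',outl('caddy',w,True,z=.09))
go(.7,.013,.24,-91)
E
```

```text
side 0.94 453 c [716. 167.] size [ 47. 178.] 5 x [689. 745.] z [ 79. 254.] x at zmin 736.0
scene 0.72 356 c [719. 166.] size [ 49. 159.] 4 x [692. 746.] z [ 87. 245.] x at zmin 730.0
[707.  12. 239.] 0.22920165774552648
caddy [(0.73, 7461, [682, -39], [145, 83], 87.8)]
clock 21.4 pos [701.  12. 241.] yaw -90.9 gap 0.23 F [ 0.1  0.6 -0.7] -> shift mm [-0.9  0.9  1.1] turn 0.1
```

View pics/c9.png

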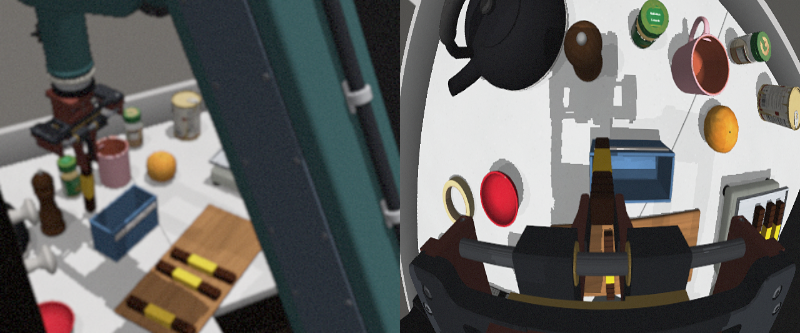

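The brisk lift worked: the baton now hangs close to vertical, in the wrist half of the composite from (605,230) to its low end at (600,140). I compute where the low end is.

```bash
python3 - <<'E'
from h import *
p=cam('wrist','w9.png')
for o in spotter.outline_of('baton0',p)[:8]:
    ys,xs=np.nonzero(o['pixels'])
    if o['conf']>.3 and len(xs)>300 and 280<xs.mean()<360:
        i=ys.argmin();print(o['conf'],len(xs),xs.min(),xs.max(),ys.min(),ys.max())
        for u,v in ((xs[ys<ys.min()+3].mean(),ys.min()),):
            for z in (.09,.1,.11): print(z,np.round(onz(p,u,v,z,True)*1000))
print('caddy',outl('caddy',p,True,z=.09))
go(.673,.013,.24,-91)
E
```

```text
0.82 800 325 343 276 360
0.09 [601.   3.  90.]
0.1 [607.   4. 100.]
0.11 [613.   4. 110.]
0.7 3538 303 343 165 271
0.09 [726.  11.  90.]
0.1 [728.  11. 100.]
0.11 [729.  11. 110.]
caddy [(0.68, 7371, [683, -39], [145, 84], 87.7)]
clock 21.6 pos [701.  12. 241.] yaw -90.9 gap 0.23 F [ 0.4  0.8 -1.1] -> shift mm [-0.5 28.4  1.2] turn 0.1
```

Call:
jog_arm(
  steps="0 0.01 -0.008 0 -1; 0 0.015 0 0 -1; 0 0.01 0 0 -1; 0 0.005 0 0 -1; 0 0 0 0 -1; 0 0 0.02 0 -1; 0 0 0.025 0 -1; 0 0 0.025 0 -1; 0 0 0.02 0 -1; 0 0 0 0 -1",
)

```text
clock: 22.55
tool_pos: [0.6601, 0.0128, 0.1554]
eef_rot: [-0.002, -0.701, 0.713, 0.002]
wrist_force: [-1.3, -0.9, -0.9]
finger_gap: 0.225
```

```bash
python3 - <<'E'
from h import *
hang()
p=cam('wrist')
print('caddy',outl('caddy',p,True,z=.09))
go(.661,.012,.15,-91)
E
```

```text
side 0.53 167 c [664. 117.] size [ 36. 107.] 10 x [646. 688.] z [ 65. 170.] x at zmin 673.0
side 0.27 1740 c [634. 103.] size [107. 330.] 34 x [530. 731.] z [-39. 237.] x at zmin 689.0
scene 0.46 177 c [674. 119.] size [46. 94.] 8 x [651. 701.] z [ 72. 164.] x at zmin 682.0
[660.  13. 155.] 0.22501455043035895
caddy [(0.69, 757, [558, 2], [91, 16], 1.3)]
clock 22.9 pos [663.  13. 160.] yaw -90.9 gap 0.23 F [-0.1  0.2  0. ] -> shift mm [ 0.6  2.1 10.1] turn 0.1
```

The baton is inside the caddy, its lower part hidden by the wall. Now I lower the last bit, release and rise.

Call:
jog_arm(
  steps="0 0 0.009 0 -1; 0 0 0 0 -1; 0 0 0 0 -0.36; 0 0 0 0 -0.36; 0 0 0 0 -0.36; 0 0 -0.02 0 -0.36; 0 0 -0.03 0 -0.36; 0 0 -0.05 0 -0.36; 0 0.03 0 0 -0.3; 0 0 0 0 -0.3",
)

```text
clock: 23.85
tool_pos: [0.6302, 0.0133, 0.2516]
eef_rot: [0.0, -0.701, 0.713, -0.0]
wrist_force: [-0.4, -0.3, -0.3]
finger_gap: 0.347
```

```bash
python3 - <<'E'
from h import *
p=cam('side'); w=cam('wrist')
cv2.imwrite('pics/c10.png',np.hstack([cv2.resize(p['frame'][40:290,180:480,::-1],(400,333)),cv2.resize(w['frame'][:,:,::-1],(400,333))]))
bats(w); print('caddy',outl('caddy',w,True,z=.09))
go(.42,-.004,.2,-88)
E
```

```text
caddy [(0.65, 8485, [674, -38], [144, 71], 89.2), (0.58, 179, [568, -41], [32, 10], 20.7)]
clock 24.1 pos [632.  13. 249.] yaw -90.9 gap 0.35 F [ 0.3 -1.3  0.1] -> shift mm [  9.7 212.7  49. ] turn -2.9
```

View pics/c10.png

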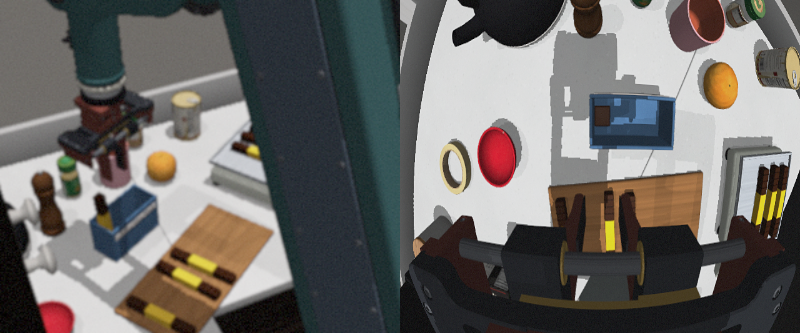

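F stands upright at the left end of the caddy, with its top at (602,117) in the wrist half. The caddy hasn't moved, at (0.674, -0.038). Next is E, by its far end.

Call:
jog_arm(
  steps="0.005 0.044 0 -2.9 -0.15; 0.005 0.0435 0 0 -0.15; 0 0 0.05 0 -0.15; 0 0 0.05 0 -0.15; 0 0 0.05 0 -0.15; 0 0 0.04 0 -0.15; 0 0 0.02 0 -0.15; 0 0 0.01 0 -0.15; 0 0 0.003 0 -0.15; 0 0 0 0 -0.15",
)

```text
clock: 25.05
tool_pos: [0.5453, 0.0023, 0.0267]
eef_rot: [-0.0, 0.719, -0.695, 0.0]
wrist_force: [-0.4, 0.8, -0.3]
finger_gap: 0.424
```

```bash
python3 - <<'E'
from h import *
p=cam('wrist')
print([x for x in outl('baton0',p,True,z=.032) if x[2][0]>420 and x[2][0]<620])
print('caddy',outl('caddy',p,True,z=.09))
go(.545,0,.026,-88)
E
```

```text
[(0.85, 1605, [538, 102], [43, 25], -45.9), (0.74, 1224, [550, -42], [24, 19], -88.1), (0.61, 3643, [517, 0], [93, 21], 2.0)]
caddy [(0.74, 33535, [648, -41], [149, 46], -78.4), (0.74, 151, [467, -250], [53, 11], 45.3)]
clock 25.2 pos [546.   2.  28.] yaw -88.0 gap 0.42 F [0.4 0.4 0. ] -> shift mm [2.3 0.9 1.8] turn -0.0
```

Call:
jog_arm(
  steps="0 -0.004 0 0 -0.15; 0 0 0 0 -1; 0 0 0 0 -1; 0 0 0 0 -1; 0 0.003 -0.02 0 -1; 0 0.01 -0.04 0 -1; 0 0.01 -0.05 0 -1; 0 0 -0.05 0 -1; 0 0 -0.05 0 -1; 0 0 0 0 -1",
  squeeze=3,
)

```text
clock: 26.2
tool_pos: [0.5301, 0.0013, 0.2427]
eef_rot: [-0.004, 0.719, -0.695, 0.005]
wrist_force: [1.7, 0.4, -1.0]
finger_gap: 0.228
```

```bash
python3 - <<'E'
from h import *
hang()
go(.72,-.09,.245,-91)
E
```

```text
side 0.83 397 c [531. 167.] size [ 35. 168.] 0 x [514. 549.] z [ 82. 251.] x at zmin 543.0
side 0.59 433 c [442.  92.] size [ 38. 151.] 84 x [368. 516.] z [ 68. 115.] x at zmin 510.0
scene 0.88 458 c [530. 156.] size [159.  48.] 88 x [505. 554.] z [ 76. 236.] x at zmin 547.0
scene 0.77 403 c [427.  71.] size [ 36. 164.] 86 x [345. 508.] z [48. 91.] x at zmin 499.0
[530.   1. 243.] 0.22813980106250292
clock 26.4 pos [524.   2. 234.] yaw -88.0 gap 0.23 F [-0.4 -0.1 -2.2] -> shift mm [  88.5 -197.2  -11.7] turn 3.0
```

E hangs vertically. I carry it to the other end of the caddy, at y = -0.09.

Call:
jog_arm(
  steps="0 0 -0.01 3 -1; 0.008 -0.013 -0.008 0 -1; 0.014 -0.025 0 0 -1; 0.016 -0.028 0 0 -1; 0.016 -0.028 0 0 -1; 0.016 -0.028 0 0 -1; 0.012 -0.018 0 0 -1; 0.007 -0.01 0 0 -1; 0 0 0 0 -1; 0 0 0 0 -1",
)

```text
clock: 27.4
tool_pos: [0.6728, -0.0894, 0.2521]
eef_rot: [-0.001, -0.701, 0.714, 0.002]
wrist_force: [-0.3, 0.5, 0.0]
finger_gap: 0.225
```

```bash
cat >> h.py <<'E'
def low(p):
    for o in spotter.outline_of('baton0',p)[:8]:
        ys,xs=np.nonzero(o['pixels'])
        if o['conf']>.3 and len(xs)>900 and 280<xs.mean()<360:
            print('held',len(xs),'far edge of low end',np.round(onz(p,xs[ys<ys.min()+3].mean(),ys.min(),.11,True)*1000),'rows',ys.min(),ys.max())
E
python3 - <<'E'
from h import *
p=cam('wrist'); low(p); hang()
print('caddy',outl('caddy',p,True,z=.09))
go(.672,-.09,.15,-91)
E
```

```text
held 2861 far edge of low end [680. -90. 110.] rows 184 271
side 0.58 393 c [671. 174.] size [166.  39.] 88 x [651. 691.] z [ 91. 258.] x at zmin 679.0
scene 0.83 412 c [675. 177.] size [161.  51.] 89 x [650. 701.] z [ 97. 258.] x at zmin 684.0
[673. -89. 253.] 0.22539557344614128
caddy [(0.66, 7292, [678, -39], [144, 77], 88.4)]
clock 27.8 pos [674. -90. 254.] yaw -91.0 gap 0.23 F [-0.3 -0.1 -0.3] -> shift mm [  0.5   1.9 104.1] turn -0.0
```

Call:
jog_arm(
  steps="-0.002 0 0.02 0 -1; 0 0 0.025 0 -1; 0 0 0.025 0 -1; 0 0 0.02 0 -1; 0 0 0.011 0 -1; 0 0 0 0 -1; 0 0 0 0 -0.36; 0 0 0 0 -0.36; 0 0 0 0 -0.36; 0 0 0 0 -0.36",
)

```text
clock: 28.75
tool_pos: [0.6747, -0.0881, 0.1535]
eef_rot: [0.0, -0.701, 0.714, -0.001]
wrist_force: [0.7, 1.2, -0.2]
finger_gap: 0.322
```

Call:
jog_arm(
  steps="0 0 -0.02 0 -0.36; 0 0 -0.03 0 -0.36; 0 0 -0.05 0 -0.36; -0.01 0.03 0 0 -0.15; -0.013 0.04 0 0 -0.15; -0.013 0.04 0 0 -0.15; 0 0.022 0 0 -0.15; 0 0 0 -4.5 -0.15; 0 0 0 0 -0.15; 0 0 0 0 -0.15",
)

```text
clock: 29.75
tool_pos: [0.5434, -0.0497, 0.2531]
eef_rot: [-0.0, 0.727, -0.686, 0.0]
wrist_force: [1.0, -0.0, -1.0]
finger_gap: 0.425
```

```bash
python3 - <<'E'
from h import *
w=cam('wrist','w11.png')
bats(w); print('caddy',outl('caddy',w,True,z=.09)); print('top',[x for x in outl('baton0',w,True,z=.155) if x[2][0]>600])
go(.541,-.044,.026,-85.4)
E
```

```text
(0.85, 1719, [480, -50], [150, 22], 4.6)
   (0.64, 1850, [474, 97], [147, 30], 6.3)
caddy [(0.94, 7438, [671, -38], [144, 74], 89.4)]
top [(0.8, 1287, [668, 3], [47, 26], 56.8), (0.57, 1125, [661, -82], [33, 32], -87.8)]
clock 29.9 pos [543. -50. 253.] yaw -86.6 gap 0.43 F [-0.9  0.5 -0.2] -> shift mm [ -5.9   1.9 226.5] turn -1.2
```

View pics/w11.png

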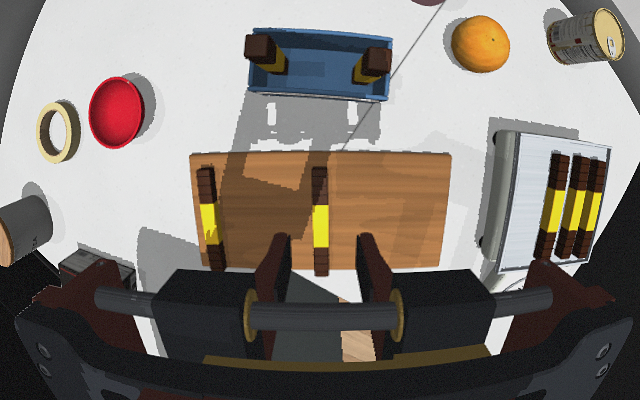

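F and E both stand in the caddy, at (262,55) and (370,68). D (320,220) and G (210,220) remain, and the bowl and orange are untouched. D is next.

Call:
jog_arm(
  steps="-0.0055 -0.004 0.04 -1.2 -0.15; 0 0 0.05 0 -0.15; 0 0 0.05 0 -0.15; 0 0 0.045 0 -0.15; 0 0 0.025 0 -0.15; 0 0 0.012 0 -0.15; 0 0 0.004 0 -0.15; 0 0 0 0 -1; 0 0 0 0 -1; 0 0 0 0 -1",
)

```text
clock: 30.95
tool_pos: [0.5479, -0.0441, 0.0281]
eef_rot: [-0.001, 0.735, -0.678, 0.001]
wrist_force: [1.3, -0.0, 2.1]
finger_gap: 0.229
```

Call:
jog_arm(
  steps="0 0.003 -0.02 0 -1; 0 0.01 -0.04 0 -1; 0 0.01 -0.05 0 -1; 0 0 -0.05 0 -1; 0 0 -0.05 0 -1; 0 0 -0.02 0 -1; 0 0 0 5.6 -1; 0 0 0 0 -1; 0 0 0 0 -1; 0 0 0 0 -1",
)

```text
clock: 31.95
tool_pos: [0.5232, -0.0456, 0.2551]
eef_rot: [-0.0, -0.702, 0.712, 0.001]
wrist_force: [0.1, 0.1, -0.6]
finger_gap: 0.225
```

```bash
python3 - <<'E'
from h import *
hang()
go(.672,-.055,.25,-91)
E
```

```text
side 0.85 256 c [631. 151.] size [116.  35.] 89 x [613. 648.] z [ 93. 209.] x at zmin 642.0
side 0.7 474 c [523. 177.] size [ 35. 175.] 2 x [503. 541.] z [ 89. 264.] x at zmin 528.0
scene 0.8 212 c [617. 144.] size [42. 95.] 0 x [596. 638.] z [ 96. 191.] x at zmin 638.0
scene 0.68 467 c [526. 175.] size [ 47. 160.] 2 x [502. 549.] z [ 95. 254.] x at zmin 536.0
[523. -46. 255.] 0.22511463137799528
clock 32.1 pos [524. -46. 255.] yaw -90.9 gap 0.23 F [-0.5 -0.6 -1.9] -> shift mm [   6.8 -148.6    4.9] turn 0.1
```

Call:
jog_arm(
  steps="0 -0.012 0 0 -1; 0 -0.024 0 0 -1; 0 -0.028 0 0 -1; 0 -0.028 0 0 -1; 0 -0.028 0 0 -1; 0 -0.018 0 0 -1; 0 -0.01 0 0 -1; 0 0 0 0 -1; 0 0 0 0 -1; 0 0 0 0 -1",
)

```text
clock: 33.15
tool_pos: [0.6709, -0.0481, 0.2557]
eef_rot: [-0.0, -0.701, 0.713, 0.0]
wrist_force: [0.5, 1.1, -1.2]
finger_gap: 0.225
```

```bash
python3 - <<'E'
from h import *
p=cam('wrist'); low(p); hang()
print('top',[x for x in outl('baton0',p,True,z=.155) if x[2][0]>600])
go(.672,-.048,.155,-91)
E
```

```text
held 2896 far edge of low end [681. -49. 110.] rows 181 270
side 0.87 425 c [671. 176.] size [170.  40.] 90 x [651. 691.] z [ 91. 262.] x at zmin 685.0
side 0.5 278 c [631. 147.] size [ 36. 119.] 1 x [612. 650.] z [ 88. 207.] x at zmin 649.0
scene 0.8 204 c [621. 141.] size [43. 92.] 5 x [601. 645.] z [ 96. 186.] x at zmin 636.0
scene 0.58 342 c [679. 178.] size [ 45. 156.] 2 x [654. 700.] z [100. 255.] x at zmin 686.0
[671. -48. 256.] 0.22914389337907087
top [(0.97, 707, [613, -323], [62, 32], 6.0), (0.91, 1224, [683, -83], [49, 24], 20.0), (0.83, 1456, [690, 4], [56, 27], -34.4), (0.8, 848, [602, -357], [84, 33], 2.6), (0.62, 2896, [649, -49], [84, 35], -2.4), (0.62, 179, [611, 52], [18, 12], -87.8)]
clock 33.5 pos [672. -48. 256.] yaw -90.9 gap 0.23 F [-1.1 -0.1 -1.2] -> shift mm [-1.000e-01 -4.000e-01  1.009e+02] turn 0.1
```

Call:
jog_arm(
  steps="0 0 0.02 0 -1; 0 0 0.025 0 -1; 0 0 0.025 0 -1; 0 0 0.02 0 -1; 0 0 0.012 0 -1; 0 0 0 0 -1; 0 0 0 0 -0.42; 0 0 0 0 -0.42; 0 0 0 0 -0.42; 0 0 0 0 -0.42",
)

```text
clock: 34.5
tool_pos: [0.6723, -0.0482, 0.1545]
eef_rot: [0.0, -0.701, 0.713, -0.001]
wrist_force: [0.2, -0.4, 1.4]
finger_gap: 0.287
```

Call:
jog_arm(
  steps="0 0 -0.02 0 -0.42; 0 0 -0.03 0 -0.42; 0 0 -0.05 0 -0.42; -0.035 0.03 0 0 -0.15; -0.038 0.03 0 0 -0.15; -0.038 0.03 0 0 -0.15; -0.035 0.028 0 0 -0.15; 0 0 0 -5.8 -0.15; 0 0 0 0 -0.15; 0 0 0 0 -0.15",
)

```text
clock: 35.5
tool_pos: [0.5568, 0.0996, 0.2542]
eef_rot: [-0.0, 0.736, -0.677, 0.001]
wrist_force: [-0.1, 0.3, -0.6]
finger_gap: 0.426
```

```bash
python3 - <<'E'
from h import *
w=cam('wrist','w12.png')
bats(w); print('caddy',outl('caddy',w,True,z=.09)); print('top',[x for x in outl('baton0',w,True,z=.155) if x[2][0]>600])
go(.539,.104,.026,-85)
E
```

```text
(0.63, 936, [681, -131], [135, 33], -81.5)
   (0.76, 1650, [472, 100], [152, 21], 4.4)
caddy [(0.83, 5234, [672, -30], [160, 72], 88.9), (0.51, 1621, [497, 101], [129, 17], 4.5)]
top [(0.83, 1203, [673, 25], [46, 24], -71.0), (0.75, 1558, [665, -21], [74, 22], -79.4), (0.63, 936, [665, -53], [90, 22], -81.5)]
clock 35.7 pos [557.  99. 254.] yaw -85.3 gap 0.42 F [-0.5  0.6  0.2] -> shift mm [ -6.5  17.3 227.6] turn -0.3
```

View pics/w12.png

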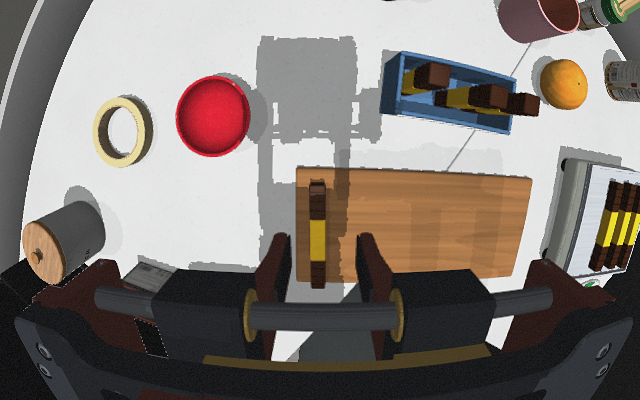

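Three batons now stand in the caddy (405-530, 65-115), and G is on the board at (317,235). I pick up G.

Call:
jog_arm(
  steps="-0.0065 0.019 0.04 -0.3 -0.15; 0 0 0.05 0 -0.15; 0 0 0.05 0 -0.15; 0 0 0.045 0 -0.15; 0 0 0.025 0 -0.15; 0 0 0.012 0 -0.15; 0 0 0.005 0 -0.15; 0 0 0 0 -1; 0 0 0 0 -1; 0 0 0 0 -1",
)

```text
clock: 36.7
tool_pos: [0.5381, 0.1048, 0.0281]
eef_rot: [-0.001, 0.738, -0.675, 0.001]
wrist_force: [1.2, -0.4, 0.2]
finger_gap: 0.223
```

Call:
jog_arm(
  steps="0 0.003 -0.02 0 -1; 0 0.01 -0.04 0 -1; 0 0.01 -0.05 0 -1; 0 0 -0.05 0 -1; 0 0 -0.05 0 -1; 0 0 -0.04 0 -1; 0 0 0 5.8 -1; 0 0 0 0 -1; 0 0 0 0 -1; 0 0 0 0 -1",
)

```text
clock: 37.7
tool_pos: [0.5131, 0.1025, 0.2747]
eef_rot: [-0.001, -0.704, 0.71, 0.001]
wrist_force: [-0.1, -0.4, -1.0]
finger_gap: 0.225
```

```bash
python3 - <<'E'
from h import *
hang()
w=cam('wrist')
print('top',[x for x in outl('baton0',w,True,z=.155) if x[2][0]>600]);print('caddy',outl('caddy',w,True,z=.09))
go(.6,-.018,.27,-91)
E
```

```text
side 0.81 459 c [516. 196.] size [ 37. 175.] 0 x [497. 534.] z [109. 284.] x at zmin 524.0
side 0.51 109 c [571. 214.] size [30. 49.] 56 x [555. 593.] z [196. 240.] x at zmin 578.0
scene 0.93 533 c [522. 197.] size [167.  53.] 89 x [495. 548.] z [113. 281.] x at zmin 537.0
scene 0.77 228 c [465. 245.] size [37. 79.] 5 x [445. 486.] z [206. 283.] x at zmin 475.0
scene 0.76 186 c [418. 270.] size [30. 73.] 4 x [403. 436.] z [234. 307.] x at zmin 432.0
scene 0.58 94 c [555. 200.] size [19. 69.] 1 x [545. 565.] z [165. 234.] x at zmin 558.0
[513. 103. 275.] 0.22495265032778744
top [(0.82, 1488, [658, -23], [79, 25], -65.1), (0.59, 1244, [665, 24], [57, 25], -42.9), (0.58, 1189, [658, -55], [90, 24], -71.1)]
caddy [(0.68, 4422, [667, -31], [156, 79], 88.8)]
clock 38.0 pos [514. 103. 275.] yaw -90.6 gap 0.23 F [-0.  -0.6 -0.9] -> shift mm [119.1 -88.2   5.3] turn 0.4
```

Call:
jog_arm(
  steps="0.01 -0.005 0 0.4 -1; 0.02 -0.008 0 0 -1; 0.026 -0.01 0 0 -1; 0.026 -0.01 0 0 -1; 0.02 -0.008 0 0 -1; 0.012 -0.005 0 0 -1; 0.006 -0.002 0 0 -1; 0 0 0 0 -1; 0 0 0 0 -1; 0 0 0 0 -1",
)

```text
clock: 39.05
tool_pos: [0.5596, -0.0174, 0.2757]
eef_rot: [0.0, -0.701, 0.713, 0.0]
wrist_force: [0.1, 0.6, -0.7]
finger_gap: 0.229
```

```bash
python3 - <<'E'
from h import *
w=cam('wrist','w13.png'); cv2.imwrite('pics/c13.png',cv2.resize(w['frame'][0:280,180:480,::-1],None,fx=2,fy=2))
for u,v in ((323,200),): pass
print('caddy',outl('caddy',w,True,z=.09))
low(w)
go(.672,-.018,.275,-91)
np.save('w13.npy',w,allow_pickle=True)
E
```

```text
caddy [(0.84, 5248, [672, -39], [143, 69], 88.9)]
held 912 far edge of low end [696.  13. 110.] rows 56 90
held 2751 far edge of low end [568. -18. 110.] rows 178 268
clock 39.2 pos [560. -18. 276.] yaw -91.0 gap 0.23 F [ 0.2  0.1 -0.4] -> shift mm [  -1.5 -112.3    0.8] turn 0.0
```

View pics/c13.png

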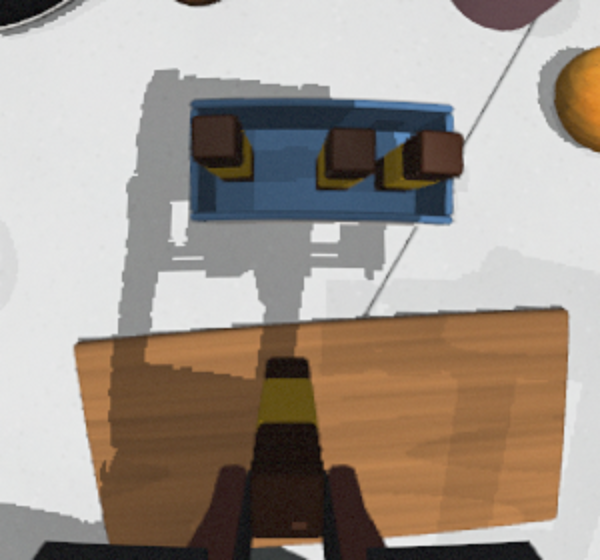

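```bash
python3 - <<'E'
from h import *
w=np.load('w13.npy',allow_pickle=True).item()
for n,u,v in (('F',217,138),('D',352,152),('E',435,154)): print(n,np.round(onz(w,180+u/2,v/2,.155,True)*1000))
for n,u,v in (('F',250,178),('Dl',318,188),('El',378,187)): print(n,np.round(onz(w,180+u/2,v/2,.05,True)*1000))
E
```

```text
F [676.  10. 155.]
D [668. -48. 155.]
E [669. -84. 155.]
F [666.   2.  50.]
Dl [659. -38.  50.]
El [660. -74.  50.]
```

The three standing batons leave a 38 mm gap centred at y = -0.019. I bring G there and let go with the fingertips above the neighbours' tops.

Call:
jog_arm(
  steps="0 -0.01 0 0 -1; 0 -0.02 0 0 -1; 0 -0.024 0 0 -1; 0 -0.024 0 0 -1; 0 -0.018 0 0 -1; 0 -0.01 0 0 -1; 0 -0.006 0 0 -1; 0 0 0 0 -1; 0 0 0 0 -1; 0 0 0 0 -1",
)

```text
clock: 40.2
tool_pos: [0.6712, -0.0202, 0.2759]
eef_rot: [-0.0, -0.701, 0.714, 0.0]
wrist_force: [-0.6, 0.1, -0.1]
finger_gap: 0.229
```

```bash
python3 - <<'E'
from h import *
w=cam('wrist'); low(w); print('caddy',outl('caddy',w,True,z=.09)); go(.672,-.019,.172,-91)
E
```

```text
held 2811 far edge of low end [677. -20. 110.] rows 181 268
held 988 far edge of low end [696. -42. 110.] rows 163 208
held 986 far edge of low end [702.   4. 110.] rows 158 202
caddy [(0.72, 4391, [678, -39], [144, 77], 89.0), (0.48, 774, [570, -395], [94, 40], 2.4)]
clock 40.4 pos [671. -20. 276.] yaw -91.1 gap 0.23 F [ 0.1 -0.4 -0.3] -> shift mm [ -1.3  -0.5 103.9] turn -0.1
```

Call:
jog_arm(
  steps="-0.001 0 0.015 0 -1; 0 0 0.02 0 -1; 0 0 0.02 0 -1; 0 0 0.02 0 -1; 0 0 0.018 0 -1; 0 0 0.01 0 -1; 0 0 0 0 -1; 0 0 0 0 -1; 0 0 0 0 -0.3; 0 0 0 0 -0.3",
)

```text
clock: 41.35
tool_pos: [0.6728, -0.0194, 0.174]
eef_rot: [0.001, -0.701, 0.714, -0.001]
wrist_force: [-1.0, 1.0, -0.0]
finger_gap: 0.34
```

Call:
jog_arm(
  steps="0 0 0 0 -0.3; 0 0 0 0 -0.3; 0 0 -0.02 0 -0.3; 0 0 -0.03 0 -0.3; 0 0 -0.05 0 -0.3; 0 0.03 0 0 -0.3; 0 0.04 0 0 -0.3; 0 0.04 0 0 -0.3; 0 0 0 0 -0.3; 0 0 0 0 -0.3",
)

```text
clock: 42.35
tool_pos: [0.5616, -0.0173, 0.2734]
eef_rot: [0.0, -0.701, 0.714, -0.0]
wrist_force: [0.0, -0.0, 0.2]
finger_gap: 0.352
```

```bash
python3 - <<'E'
from h import *
w=cam('wrist','w14.png');p=cam('side'); cv2.imwrite('pics/c14.png',np.hstack([cv2.resize(w['frame'][0:200,200:440,::-1],(480,400)),cv2.resize(p['frame'][130:290,220:400,::-1],(320,284))[:,:].copy() if 0 else cv2.resize(p['frame'][150:275,200:300,::-1],(320,400))]))
print('caddy',outl('caddy',w,True,z=.09)); bats(w)
print(readout.get_state()['tool_pos'],readout.get_state()['finger_gap'])
E
```

```text
caddy [(0.64, 4848, [672, -39], [144, 70], 87.9)]
[ 0.56343121 -0.01745597  0.27286401] 0.35005454236298245
```

No more pictures can be viewed, so I check numerically: the baton outlines near the caddy, then the needle from the dial viewpoint.

```bash
python3 - <<'E'
from h import *
w=cam('wrist')
for o in spotter.outline_of('baton0',w):
    ys,xs=np.nonzero(o['pixels'])
    i=ys.argmin()
    print('w',round(o['conf'],2),len(xs),'cols',xs.min(),xs.max(),'rows',ys.min(),ys.max(),'top@.15',np.round(onz(w,*(np.median(xs),np.median(ys)),.12,True)[:2]*1000))
# dark-brown blobs of the caddy area (tops + sides) and yellow
f=w['frame'].astype(int);R,G,B=f[...,0],f[...,1],f[...,2]
m=((R<110)&(R>25)&(R>B+10)&(R>G+8)).astype(np.uint8);m[150:]=0
n,l,s,c=cv2.connectedComponentsWithStats(m)
for i in range(1,n):
    if s[i,4]>150 and 260<c[i,0]<430: print('brown',s[i],np.round(onz(w,*c[i],.155,True)[:2]*1000))
p=cam('side')
for o in spotter.outline_of('baton0',p):
    ys,xs=np.nonzero(o['pixels']);print('side',round(o['conf'],2),len(xs),xs.min(),xs.max(),ys.min(),ys.max())
for n,y in (('F',.01),('G',-.019),('D',-.048),('E',-.086)): print(n,'expected top/bottom-visible side px',np.round(proj(p,[.67,y,.155])),np.round(proj(p,[.67,y,.09])))
E
```

```text
w 0.98 697 cols 312 334 rows 64 96 top@.15 [674. -19.]
w 0.84 1638 cols 546 573 rows 151 251 top@.15 [ 545. -321.]
w 0.81 1363 cols 581 607 rows 152 245 top@.15 [ 551. -397.]
w 0.72 802 cols 338 368 rows 68 98 top@.15 [669. -47.]
w 0.7 1058 cols 367 412 rows 69 98 top@.15 [669. -86.]
w 0.7 885 cols 275 306 rows 60 94 top@.15 [677.  11.]
w 0.61 1648 cols 564 592 rows 149 247 top@.15 [ 552. -359.]
brown [275  61  25  23 476] [677.  12.]
brown [312  65  23  24 485] [672. -20.]
brown [338  68  30  30 644] [667. -45.]
brown [383  69  29  25 524] [669. -86.]
brown [283  72  23  21 179] [664.   2.]
brown [370  75  22  23 217] [662. -66.]
side 0.83 405 353 398 146 168
side 0.79 258 367 397 132 149
side 0.73 259 278 289 167 197
side 0.64 364 360 399 138 159
side 0.56 231 252 264 187 213
side 0.52 290 260 273 179 210
side 0.51 239 269 280 175 203
F expected top/bottom-visible side px [258. 188.] [261. 205.]
G expected top/bottom-visible side px [266. 182.] [268. 199.]
D expected top/bottom-visible side px [273. 176.] [275. 193.]
E expected top/bottom-visible side px [282. 169.] [284. 186.]
```

Call:
jog_arm(
  steps="0.042 0.025 0.008 -4 -0.3; 0.042 0.025 0.008 0 -0.3; 0.042 0.025 0.008 0 -0.3; 0.042 0.025 0.008 0 -0.3; 0 0.004 0.008 0 -0.3; 0 0 0 0 -0.3; 0 0 0 0 -0.3; 0 0 0 0 -0.3; 0 0 0 0 -0.3; 0 0 0 0 -0.3",
)

```text
clock: 43.75
tool_pos: [0.4645, -0.1879, 0.233]
eef_rot: [-0.0, 0.726, -0.688, 0.0]
wrist_force: [0.7, 0.5, 0.2]
finger_gap: 0.348
```

```bash
cat > d2.py <<'E'
import dial
from dial import *
w=cam('wrist','w15.png');go(.4535,-.195,.231,-87)
f=w['frame'].astype(int);R,G,B=f[...,0],f[...,1],f[...,2]
u_=np.cos(s)*f_ if 0 else None
fv=np.array([np.cos(y),np.sin(y),0]);u=np.cos(s)*fv+np.array([0,0,np.sin(s)]);N=np.cross(u,l)
def ang(m,lo,hi,n):
    A=[]
    for v,x in zip(*np.nonzero(m)):
        o,d=ray(w,x,v,True);X=o+d*((c-o)@N)/(d@N)-c;r=np.linalg.norm(X)
        if lo<r<hi: A.append(np.arctan2(X@u,X@l)-a0)
    A=np.array(A);print(n,len(A),np.round(np.percentile(A,[2,50,98]),2) if len(A) else '')
ang((R>150)&(G<90)&(B<90),.022,.048,'needle')
ang((G>R+40)&(G>B+20),.036,.055,'band')
E
python3 d2.py
```

```text
[ 0.377 -0.396  0.045  0.471  0.181  1.199] [-0.1  0.3 -0.6  0.3  0.1 -0.9 -0.  -0.1 -0.3  1.8]
needle 1.2 44.8
L 1.04 53.9
L2 1.05 40.4
R 1.55 53.2
R2 1.49 37.5
clock 43.8 pos [ 464. -188.  233.] yaw -87.0 gap 0.35 F [-0.5 -0.3 -0.9] -> shift mm [ 6.4 11.2  1.9] turn 0.0
needle 17 [1.17 1.21 1.24]
band 113 [1.06 1.33 1.55]
```

All four leftovers show tops near z = 0.155 where expected, so they're upright. The needle is at 1.21 and the band runs from 1.06 to 1.55. I hand in.

```bash
python3 -c "
from station import hand_in; print(hand_in())"
```

```text
the job is handed in; nothing more can be done
None
```

I weighed three batons one at a time onto the scale tray, which put the needle inside the green band. I then stood the other four upright in the blue caddy, gripping each near one end so it swung to vertical as I lifted. The job was handed in at about 44 s of the 210 s allowed; the hand-in gives no verdict.

- **Needle:** my last measurement put it at about 1.21 rad, inside a band of about 1.06–1.55 rad. That is about 0.1 rad from the middle, with 0.26 allowed.
- **Batons:** the last wrist picture showed three on the tray and the tops of four at about 155 mm in the caddy, at the positions I expected. The last side picture agreed.
- **Caddy:** it hasn't moved, at about (0.672, -0.039) m, and its outline matches its true size, so it is standing upright.
- **Bowl and orange:** I never went near either. I did not re-measure them at the end.

Three things went wrong along the way:

- **Knocked baton:** one leftover was knocked aside on the board and had to be found again.
- **First lift:** the first attempt at swinging a baton upright stalled at about 40°. A lighter grip and a brisker lift fixed it.
- **Picture limit:** I could not view the final picture because I had reached the 16-picture limit, so the last checks are numerical only.

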